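Unlock and level the bench scale, and hold its foot for the lock nut

TASK

The bench scale on the hob cover has just come back from transport: first slide its transport lock all the way to its end stop, away from the outer corner and towards the middle of the scale, to free the pan. Then grip the black knob of the front levelling foot, press it down until it engages, and turn it while pressed (clockwise from above lifts the front) until the bubble in the vial rests centred between its two lines; regrip as often as you need. Finish with the knob still gripped and pressed down and the bubble centred, because I am about to tighten the lock nut; keep off the weighing pan, don't shove the scale about, and leave the pot, tin and shaker where they are.

Things in the scene. Friction and masses are not known exactly. Their poses are not given: they have to be found in the camera images.
- scale: grey bench scale, 260 mm deep (x) by 210 wide (y), loose, 2.6 kg, on a wooden hob cover 52 mm above the work surface. Origin: middle of its underside, at the foot soles; x points to its back, y to its left. Housing top 40 mm above the origin. Two fixed feet at the back; the levelling foot is 160 mm ahead of the origin on a lug at the front. It starts 8 to 18 mrad low at the front; sideways it is level
- pan: steel weighing pan, 166 (x) by 196 mm, origin in the middle of its underside, its rim 7 mm above that; it leaves the front 90 mm of the scale's top bare, where the vial (right), a display and the transport lock (left) are. Not to be touched
- lock_grip (a point): middle of the transport lock's black upright thumb grip, 12 mm along its slide, 24 mm across it, 22 mm tall; its top is 9 mm above this point, the housing 14 mm below. On the left of the scale's front; slides along the scale's -y (to its right). A thin tongue runs from it back over the pan's edge. Free by 25 mm or more on both sides along y. Friction 2 N
- lock (a joint): slide of the transport lock in m: 0 locked (at the scale's left), 0.030 at the end stop on the right, where the pan is free; stays where it is left
- knob_grip (a point): centre of the levelling foot's black ten-lobed knob, 38 mm across, 24 tall, axis upright, about 72 mm above the cover; under it a round skirt, 52 mm across, its upper face 12 mm below this point, which fingertips may bear on. It springs up and runs free. Pressed 4 mm (4 N) its clutch meets the screw and takes it along; 10 to 25 N grips surely and goes through the foot into the cover
- knob_press (a joint): how far the knob is pressed down, in m: 0 up and free, 0.004 engaged, where it meets the clutch and hardly goes further; it springs back when released
- bubble (a joint): position of the air bubble along the vial in m: 0 centred between the lines, positive towards the scale's back (back too high), limits +-0.026. 1 rad of the engaged knob clockwise (seen from above) lengthens the foot 1.6 mm and moves the bubble about -6 mm; it settles in about a second. The knob has 1.4 to 2.8 rad to go at the start
- vial_mid (a point): middle of the vial, at the right of the scale's front: a green window 70 mm long, front to back, in an aluminium bed, two black lines across it 23 mm apart, a white bubble about 15 mm long and 8 mm wide
- portion_pot: small white plastic pot, 68 mm across and 46 mm tall, origin in the middle of its underside, left of the scale; leave it. Further left stand an oven, 220 mm tall (x beyond 0.44 m, y from 0.20 to 0.60 m), and behind the pot a tall upright panel (x beyond 0.71 m at y 0.13 m): come to the scale in front of them
- tin: round fish tin, 86 mm across and 40 mm tall, origin in the middle of its underside, right of the scale; leave it
- shaker: seasoning shaker with a green cap, 54 mm across and 90 mm tall, origin in the middle of its underside, left of the scale; leave it

How it is judged (in metres and radians):
On the way, in this order (a step that is already met when the one before it is completed fails the run):
1. the transport lock is slid home to its end stop, while the scale is still out of level (value of joint lock above 0.027 m and value of joint bubble above 0.005 m), for 0.2 s.
2. the knob is gripped and pressed in (value of joint lock above 0.027 m and value of joint knob_press above 0.0032 m and contact force between knob and the fingers above 2 N), for 0.2 s.
At the end, for the whole second after the job is handed in: Lock within 3 mm of its end stop; fingers still grip the knob (over 2 N) and hold it pressed in (over 3.2 of its 4 mm); bubble at rest within 3 mm of the middle, so all of it lies between the lines; scale within 40 mm of its start, pot, tin and shaker within 30 mm (all of step 2 and value of joint bubble between -0.003 and 0.003 m and velocity of joint bubble between -0.004 and 0.004 m/s and distance of scale from where it was at the start of the episode below 0.04 m and distance of each of portion_pot, tin, shaker from where it was at the start of the episode below 0.03 m); the arm keeps its last pose, push and grip.
It fails at once if the robot pushes on the weighing pan (over 3 N) (contact force between pan and the fingers above 3 N or contact force between pan and the arm above 3 N).
It fails at once if the scale is shoved 40 mm or more from where it stood (distance of scale from where it was at the start of the episode above 0.04 m).
It fails at once if the pot, tin or shaker is shifted by 30 mm or more (distance of any of portion_pot, tin, shaker from where it was at the start of the episode above 0.03 m).
It also fails if it takes over 72 s, if anything falls off the work surface, if the arm or the gripper's body presses on something with over 40 N, if the wrist force passes 120 N, or if a joint passes its speed limit or range.

ROBOT

A 7-joint arm with a two-finger parallel gripper is mounted at the origin on a cart in front of the work surface, level with it; the furniture and walls round the work are solid. World frame = base frame: x ahead of the robot, y to its left, z up, the work surface at z = 0. Lengths are in mm, angles in rad, forces in N, time in s.
With the tool pointing down it reaches from about 400 to 875 mm from the base axis. Payload 4.4 kg.
Tool frame: the origin (TCP) lies at the very end of the fingers, on their centre line; the grasp point (between the pads) lies 19 mm behind it; z points along the fingers, y is the direction in which the jaws open and shut (so a half turn about z gives the same grasp; the last joint's range is limited). The gripper opens to 85 mm and grips with 20 to 120 N. Pads are 22 mm wide; open, the fingers measure 114 mm over their backs; the gripper's body (76 mm by 85 mm) begins 54 mm behind the grasp point. The pads swing forward as they close: fully open they stand 13 mm farther back than shut.
Start: joints at [1.163, 0.628, 0.038, 1.517, -0.027, 0.996, -0.02], TCP at [217.897, -612.404, 231.313] pointing down, gripper open.
Joint ranges: [-3.06, 3.06], [-0.37, 2.12], [-1.25, 1.32], [0.18, 2.47], [-1.1, 4.24], [0.23, 1.98], [-2.94, 2.94]. Speed limits (rad/s): [2.57, 2.57, 3.14, 3.14, 3.14, 3.14, 3.14].

INTERFACE

Orientations are given as [roll, pitch, yaw] about the fixed x, y, z axes, in that order (R = Rz(yaw) Ry(pitch) Rx(roll)).
In Python, from cell import ctrl gives the robot as it stands.
- The arm moves only by the shell command python3 -m crank 'ROWS' [OPENING]. ROWS is JSON, a list that holds one entry, the list of rows, each a list of 6 numbers: the shift along the tool's x, y, z in units of 30 mm (1.0 is 30 mm), then the turn, a rotation vector about the tool's x, y, z in units of 6 degrees (1.0 is 6 degrees). In form: [[[tx, ty, tz, rx, ry, rz], ...]]. A call has 1 to 12 rows; each row shifts and turns the pose as measured when the row begins, along the tool's axes as they then stand; what a row does not reach is not made up. A row lasts 1/12 s, in which the tool goes at most 41.7 mm and 7.16 degrees, less where a joint would pass 70% of its speed; a pose out of reach is approached as far as the arm can. A call is refused whole if a number of a shift passes 1 or a number of a turn 1, either way. A call with a gripper value outside its range is refused whole. OPENING is the gripper command: -1 is fully open, 1 is shut, values between are in proportion, set as the call begins (- or left out, the last holds). The fingers move at their own pace and stop on an object; the grip force is fixed at half the most. Time passes only in rows, so rows that do not move let the fingers close. It gives the time, the measured TCP pose, the force and the opening at its end, in the units of the state.
- ctrl.read_state(): the state, without advancing time (a new reading comes with each control period).
- ctrl.get_image(name): name is "side" or "top" or "wrist"; returns a dict with "color" (420x560x3 uint8, red, green, blue), "depth" (420x560 float32, mm along the optical axis (not along the pixel's ray), 0 where there is no reading), "camera_matrix" (3x3 intrinsics, pixels), "k1" (the pictures are not rectified: a ray, as slopes to the right and down, at radius r is drawn at 1 + k1 r^2 times it, then the intrinsics apply), "R" (3x3) and "t" (3): a world point X has camera coordinates R X + t. Camera axes: x right, y down, z forward; pixel columns grow to the right and rows downward; lengths in mm; the calibration is good to about 2 mm. A picture is of the moment at which its call begins.
- ctrl.finish_job(): hands the job in, once; it reports no verdict.
Trained networks look in a picture, given as the dict that the camera call returned (one of the last four; its "shot" number tells which), for a name from the list of things; names that differ only in an ending like _2 or _b are one class to them, and where a whole thing is asked for, a point or a joint stands for the part that bears it (a point fixed in the world has none). Each returns a list of dicts, best first, with "conf" (0 to 1); they miss things now and then, are a little off and sometimes report something else, mostly with a low value. They report only what shows in the picture. A call takes as long as a camera call.
- ctrl.search_frame(query, picture): "extent" ([centre column, centre row, width, height] in pixels, round what is visible of it).
The state is a dict: "clock": time; "qpos": joint angles; "qd": joint speeds; "tau": joint torques, N m; "eef_pos": TCP position; "tool_rot": TCP orientation; "force": force on the tool from outside, world axes, zero at the start; "torque": the same for the moment, N m; "width": finger opening in mm.
Only numpy, scipy, OpenCV 4.12 (cv2) and the standard library are available. Lean on these libraries where they do the work, as an engineer would, in place of code of your own. Each camera call takes 0.05 s, during which the arm holds its last target. There are 200 camera calls.

## Working session

There is one attempt and no reset: what is moved stays moved. The work goes in short steps, Python scripts to look and compute and a shell command to move; the robot and the scene stay as the last step left them, time stands still between calls to the robot, and variables do not carry over. Pictures are saved under pics/ and viewed, about 8 in all and at most 12, crops included, and the job is handed in when it is done.

```bash
ls; mkdir -p pics; cat > h.py <<'E'
import numpy as np, cv2
from cell import ctrl
from scipy.spatial.transform import Rotation as Ro
def pix2w(p,u,v,depth=None,z=None):
    K=np.array(p["camera_matrix"]);R=np.array(p["R"]);t=np.array(p["t"]);k=p["k1"]
    d=np.array([(u-K[0,2])/K[0,0],(v-K[1,2])/K[1,1]]);s=d.copy()
    for _ in range(20): s=d/(1+k*(s@s))
    r=np.array([s[0],s[1],1.])
    if z is not None:
        c=-R.T@t; w=R.T@r; return c+w*(z-c[2])/w[2]
    if depth is None:
        a=p["depth"][int(v)-2:int(v)+3,int(u)-2:int(u)+3]; a=a[a>0]; depth=np.median(a) if a.size else np.nan
    return R.T@(r*depth-t)
def w2pix(p,X):
    K=np.array(p["camera_matrix"]);c=np.array(p["R"])@X+np.array(p["t"]);s=c[:2]/c[2];s=s*(1+p["k1"]*(s@s))
    return K[0,0]*s[0]+K[0,2],K[1,1]*s[1]+K[1,2]
def save(p,n,crop=None,sc=1):
    c=p["color"][:,:,::-1]
    if crop: c=c[crop[1]:crop[3],crop[0]:crop[2]]
    cv2.imwrite("pics/"+n,cv2.resize(c,None,fx=sc,fy=sc,interpolation=cv2.INTER_CUBIC))
E
python3 - <<'E'
from h import *
s=ctrl.read_state();print({k:np.round(v,3).tolist() for k,v in s.items()})
for n in ("top","side"):
    p=ctrl.get_image(n);save(p,n+"0.png")
    print(n,"cam",np.round(-np.array(p["R"]).T@p["t"]))
    for q in ["scale","pan","lock_grip","knob_grip","vial_mid","bubble","portion_pot","tin","shaker"]:
        for r in ctrl.search_frame(q,p)[:2]:
            e=r["extent"];print(q,round(r["conf"],2),np.round(e),np.round(pix2w(p,e[0],e[1])))
E
```

```text
pics
{'clock': 0.0, 'qpos': [1.163, 0.629, 0.038, 1.518, -0.027, 0.996, -0.02], 'qd': [0.002, -0.001, -0.0, -0.001, -0.002, 0.0, -0.002], 'tau': [0.0, -56.341, 1.227, -19.345, 0.011, 0.01, 0.0], 'eef_pos': [217.7, -611.791, 230.383], 'tool_rot': [-3.14, -0.0, 0.342], 'force': [0.163, -0.185, -0.06], 'torque': [0.026, -0.03, 0.057], 'width': 85.407}
top cam [ 452. -190.  988.]
scale 0.56 [262. 196. 107. 139.] [ 596. -176.  103.]
pan 0.56 [267. 166.  97.  90.] [ 667. -189.  104.]
lock_grip 0.63 [185. 211.  26.  32.] [567.   6.  81.]
lock_grip 0.61 [219. 210.   9.  30.] [565. -78. 103.]
knob_grip 0.98 [245. 251.  23.  25.] [ 470. -140.  137.]
vial_mid 0.92 [260. 195. 107. 140.] [ 598. -173.  104.]
portion_pot 0.74 [184. 214.  29.  32.] [559.   8.  81.]
tin 0.6 [325. 236.  40.  42.] [ 503. -320.   89.]
shaker 0.82 [199. 174.  21.  26.] [640. -37. 141.]
side cam [496. 501. 578.]
scale 0.81 [259. 251. 170.  94.] [ 611. -127.  102.]
knob_grip 0.62 [330. 245.  26.  28.] [ 474. -124.  132.]
vial_mid 0.67 [259. 247. 165.  98.] [ 613. -139.  102.]
portion_pot 0.94 [277. 310.  40.  45.] [558.   6.  80.]
tin 0.59 [314. 216.  36.  31.] [ 511. -295.   87.]
shaker 0.6 [230. 290.  35.  56.] [641.  -6. 107.]
```

```bash
python3 - <<'E'
from h import *
p=ctrl.get_image("top");a=p["color"][110:280,165:355,::-1];a=cv2.resize(a,None,fx=3.5,fy=3.5,interpolation=cv2.INTER_CUBIC);cv2.imwrite("pics/a.png",a)
E
```

```text
(no output)
```

View pics/a.png

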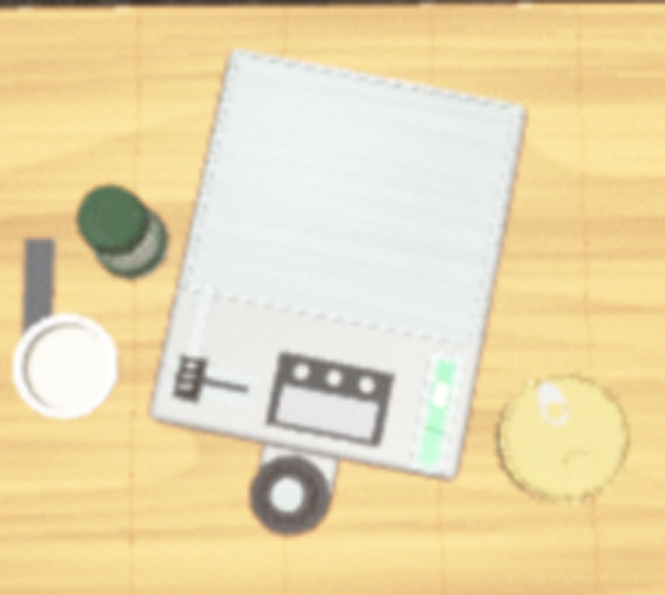

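View pics/side0.png

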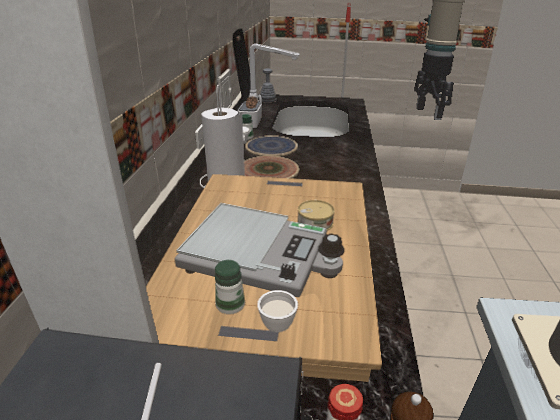

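```bash
python3 - <<'E'
from h import *
p=ctrl.get_image("top")
f=lambda x,y,z: pix2w(p,165+x/3.5,110+y/3.5,z=z)
for n,a in dict(lock=(189,370,115),lockbase=(188,385,100),knobtop=(288,494,136),bl=(232,52,108),br=(525,105,108),fl=(152,415,92),fr=(455,477,90),pfl=(185,290,108),pfr=(478,342,108),v0=(445,360,92),v1=(427,465,92),bub=(440,395,92),pot=(65,365,98),tin=(563,437,92),shk=(112,218,142)).items(): print(n,np.round(f(*a)))
for (x,y) in [(288,494),(189,370),(340,420),(300,200),(440,440)]: print(np.round(pix2w(p,165+x/3.5,110+y/3.5)))
E
```

```text
lock [550. -79. 115.]
lockbase [542. -76. 100.]
knobtop [ 470. -144.  136.]
bl [ 766. -105.  108.]
br [ 727. -301.  108.]
fl [523. -52.  92.]
fr [ 481. -251.   90.]
pfl [604. -75. 108.]
pfr [ 567. -266.  108.]
v0 [ 558. -245.   92.]
v1 [ 489. -232.   92.]
bub [ 534. -242.   92.]
pot [556.   5.  98.]
tin [ 506. -322.   92.]
shk [645. -33. 142.]
[ 470. -144.  137.]
[550. -79. 113.]
[ 519. -175.   92.]
[ 665. -150.  103.]
[ 505. -241.   95.]
```

```bash
python3 -m crank '[[[0.96,-0.77,0,0,0,0],[0.96,-0.77,0,0,0,0],[0.96,-0.77,0,0,0,0],[0.96,-0.77,0,0,0,0],[0.96,-0.77,0,0,0,0],[0.96,-0.77,0,0,0,0],[0.96,-0.77,0,0,0,0],[0.96,-0.77,0,0,0,0],[0.96,-0.77,0,0,0,0],[0.96,-0.77,0,0,0,0],[0.96,-0.77,0,0,0,0],[0.96,-0.77,0,0,0,0]]]' 0.1
```

```text
clock: 2.1
eef_pos: [455.1, -232.3, 228.9]
tool_rot: [3.131, 0.004, 0.321]
force: [0.9, -0.2, 0.0]
width: 38.4
```

```bash
python3 -m crank '[[[0,0,0,0,0,1],[0,0,0,0,0,1],[0,0,0,0,0,1],[0,0,0,0,0,1],[0,0,0,0,0,1],[0,0,0,0,0,0]]]'
```

```text
clock: 2.6
eef_pos: [463.6, -218.9, 229.8]
tool_rot: [3.137, -0.007, -0.205]
force: [0.5, -0.5, 0.1]
width: 38.2
```

```bash
python3 -m crank '[[[0.3,-0.86,0.22,0,0,0],[0.3,-0.86,0.22,0,0,0],[0.3,-0.86,0.22,0,0,0],[0.3,-0.86,0.22,0,0,0],[0.3,-0.86,0.22,0,0,0],[0.3,-0.86,0.22,0,0,0],[0,0,0,0,0,0],[0,0,0,0,0,0]]]'
python3 - <<'E'
from h import *
s=ctrl.read_state();p=ctrl.get_image("wrist");save(p,"w1.png")
print(s["eef_pos"],np.round(-np.array(p["R"]).T@p["t"]))
for q in ["lock_grip","knob_grip"]:
    for r in ctrl.search_frame(q,p)[:2]:
        e=r["extent"];print(q,r["conf"],np.round(e),np.round(pix2w(p,e[0],e[1])),np.round(pix2w(p,e[0],e[1],z=113)))
E
```

```text
clock: 3.27
eef_pos: [552.2, -75.0, 189.2]
tool_rot: [3.135, -0.012, -0.186]
force: [0.2, -0.5, -0.2]
width: 38.4
[552.21340624 -74.95342807 189.16026535] [620. -86. 333.]
lock_grip 0.72 [284. 187.  30. 125.] [574. -79. 104.] [576. -79. 113.]
knob_grip 0.92 [407. 305.  59.  37.] [ 488. -142.  123.] [ 482. -145.  113.]
```

View pics/w1.png

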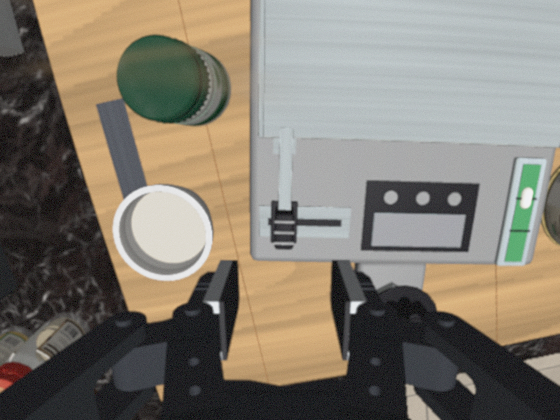

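```bash
python3 - <<'E'
from h import *
p=ctrl.get_image("wrist")
for v in range(196,252,6): print(v,np.round([pix2w(p,u,v) for u in (276,284,292)]).tolist())
E
```

```text
196 [[569.0, -74.0, 104.0], [568.0, -79.0, 104.0], [564.0, -84.0, 90.0]]
202 [[565.0, -73.0, 104.0], [564.0, -78.0, 104.0], [561.0, -83.0, 94.0]]
208 [[561.0, -73.0, 104.0], [560.0, -78.0, 104.0], [557.0, -82.0, 94.0]]
214 [[560.0, -73.0, 113.0], [559.0, -77.0, 113.0], [553.0, -82.0, 94.0]]
220 [[556.0, -72.0, 115.0], [555.0, -77.0, 115.0], [549.0, -81.0, 94.0]]
226 [[552.0, -71.0, 114.0], [551.0, -76.0, 114.0], [544.0, -80.0, 94.0]]
232 [[549.0, -70.0, 115.0], [548.0, -75.0, 114.0], [540.0, -79.0, 94.0]]
238 [[545.0, -70.0, 114.0], [544.0, -74.0, 114.0], [536.0, -79.0, 93.0]]
244 [[541.0, -69.0, 114.0], [540.0, -74.0, 114.0], [530.0, -78.0, 91.0]]
250 [[528.0, -66.0, 90.0], [527.0, -71.0, 90.0], [526.0, -77.0, 90.0]]
```

```bash
python3 -m crank '[[[-0.07,0.02,0.8,0,0,0.13],[0,0,0.8,0,0,0],[0,0,0.8,0,0,0],[0,0,0.4,0,0,0],[0,0,0.1,0,0,0],[0,0,0,0,0,0]]]'; python3 -c "
from h import *;print(ctrl.read_state()['eef_pos'])"
```

```text
clock: 3.97
eef_pos: [550.9, -87.7, 104.0]
tool_rot: [3.132, -0.021, -0.216]
force: [-0.5, 0.1, -0.1]
width: 38.9
[550.91677188 -87.74473279 104.00327619]
```

```bash
python3 - <<'E'
from h import *
p=ctrl.get_image("wrist");save(p,"w2.png");s=ctrl.read_state();print(s["eef_pos"],s["tool_rot"],s["force"],s["qd"])
E
```

```text
[551.09961058 -87.96967338 104.48894135] [ 3.13224261 -0.02211001 -0.21617819] [-0.2901896  -0.34879276  0.20382347] [-0.00801751 -0.01928945  0.00036043 -0.01092141  0.00010855  0.00320466
 -0.00507461]
```

View pics/w2.png

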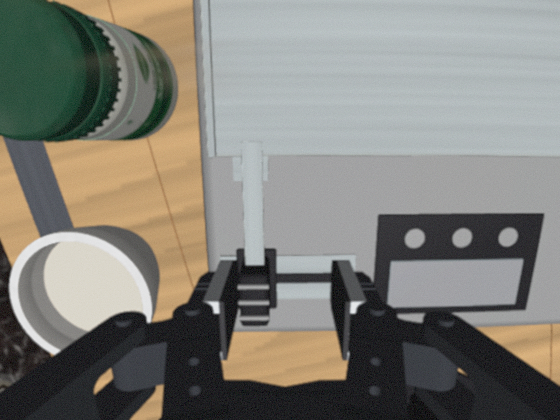

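```bash
python3 -m crank '[[[0,0,0.12,0,0,0],[0,0.2,0.03,0,0,-0.1],[0,0.2,0,0,0,0],[0,0.2,0,0,0,0],[0,0.2,0,0,0,0],[0,0,0,0,0,0],[0,0,0,0,0,0]]]'
```

```text
clock: 4.6
eef_pos: [547.4, -113.1, 103.6]
tool_rot: [3.135, -0.027, -0.204]
force: [0.1, 2.1, -2.0]
width: 38.5
```

```bash
python3 -m crank '[[[0,0.12,0.05,0,0,0],[0,0.12,0,0,0,0],[0,0,0,0,0,0],[0,0,0,0,0,0]]]'
```

```text
clock: 4.93
eef_pos: [546.7, -117.8, 102.6]
tool_rot: [3.139, -0.027, -0.202]
force: [0.1, 0.5, -0.9]
width: 38.5
```

```bash
python3 -m crank '[[[0,0.12,0,0,0,0],[0,0.12,0,0,0,0],[0,0.1,0,0,0,0],[0,0,0,0,0,0]]]'; python3 - <<'E'
from h import *
p=ctrl.get_image("wrist");save(p,"w3.png",(180,100,560,360),1.3);s=ctrl.read_state();print(s["eef_pos"],s["tool_rot"],s["force"],s["qd"])
E
```

```text
clock: 5.27
eef_pos: [546.2, -118.7, 102.5]
tool_rot: [-3.134, -0.026, -0.196]
force: [0.5, -0.3, -0.0]
width: 38.3
[ 546.14834295 -119.07222178  102.48872036] [-3.1344109  -0.02604542 -0.19587185] [0.42252224 1.59589935 0.86806464] [ 0.00383069 -0.00048647  0.01381559 -0.00197449 -0.00145252  0.00268198
 -0.00356109]
```

View pics/w3.png

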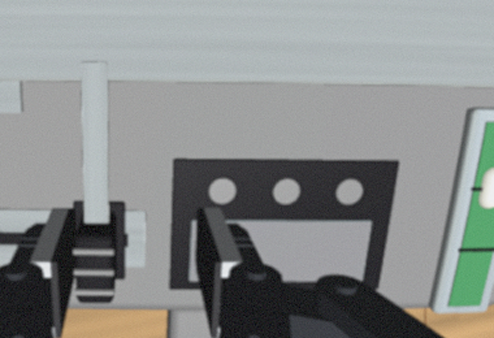

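```bash
python3 -m crank '[[[0,0.25,0,0,0,0],[0,0.25,0,0,0,0],[0,0.25,0,0,0,0]]]';  python3 -m crank '[[[0,0,0,0,0,0],[0,0,0,0,0,0],[0,0,0,0,0,0]]]'
```

```text
clock: 5.57
eef_pos: [541.7, -128.1, 102.2]
tool_rot: [-3.12, -0.019, -0.186]
force: [-0.2, 12.5, 2.8]
width: 38.3
clock: 5.82
eef_pos: [541.3, -128.8, 102.3]
tool_rot: [-3.12, -0.019, -0.186]
force: [0.2, 3.6, -0.4]
width: 38.6
```

```bash
python3 -m crank '[[[0,-0.2,0,0,0,0],[0,-0.1,-0.8,0,0,0],[0,0,-0.9,0,0,0],[0,0,-0.9,0,0,0],[-0.6,0,-0.5,0,0,0],[-0.8,0,0,0,0,0],[-0.8,0,0,0,0,0],[0,0,0,0,0,0],[0,0,0,0,0,0]]]' -0.3; python3 - <<'E'
from h import *
p=ctrl.get_image("wrist");save(p,"w4.png");s=ctrl.read_state();print(s["eef_pos"],s["tool_rot"],s["qpos"])
np.save("w4.npy",p,allow_pickle=True)
for q in ["lock_grip","knob_grip","bubble"]:
    for r in ctrl.search_frame(q,p)[:2]:
        e=r["extent"];print(q,r["conf"],np.round(e),np.round(pix2w(p,e[0],e[1])))
E
```

```text
clock: 6.57
eef_pos: [475.0, -116.1, 198.7]
tool_rot: [-3.131, -0.025, -0.195]
force: [0.9, -0.2, -0.2]
width: 55.9
[ 474.50340736 -116.03896882  198.40576739] [-3.13119537 -0.02347009 -0.19482007] [ 0.1058834   0.43907882  0.11690096  2.01729023 -0.09772259  0.66684447
 -1.47811259]
lock_grip 0.79 [265.  86.  31. 128.] [ 561. -119.  104.]
bubble 0.82 [474.  87.  11.  27.] [ 536. -250.   99.]
```

View pics/w4.png

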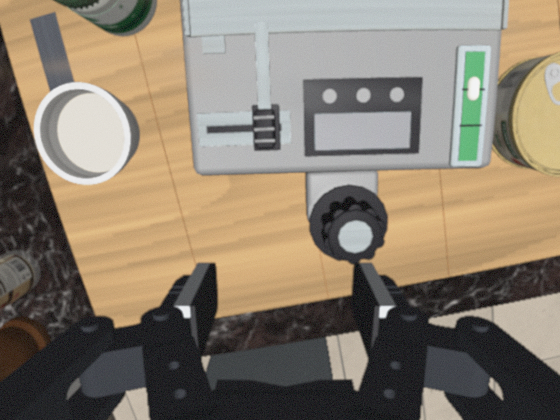

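```bash
python3 - <<'E'
from h import *
p=np.load("w4.npy",allow_pickle=True).item()
for uv in [(355,236),(350,233),(360,239)]: print(np.round(pix2w(p,*uv)))
print(np.round(pix2w(p,355,236,z=136)))
q=ctrl.get_image("top");g=cv2.resize(q["color"][225:275,225:270],None,fx=8,fy=8);
for r in ctrl.search_frame("knob_grip",q)[:1]: e=r["extent"];print(e,pix2w(q,e[0],e[1],z=136))
E
python3 -m crank '[[[0,0,0,0,0,-1],[0,0,0,0,0,-1],[0,0,0,0,0,-1],[0,0,0,0,0,-1],[0,0,0,0,0,-1],[0,0,0,0,0,-1],[0,0,0,0,0,-1],[0,0,0,0,0,-1],[0,0,0,0,0,-1],[0,0,0,0,0,-1],[0,0,0,0,0,0]]]'
```

```text
[ 466. -155.  138.]
[ 469. -152.  137.]
[ 464. -157.  138.]
[ 466. -155.  136.]
[252.1, 254.0, 16.3, 27.2] [ 463.49237518 -153.98178669  136.        ]
clock: 7.78
eef_pos: [480.8, -116.7, 194.3]
tool_rot: [3.127, -0.02, 0.905]
force: [0.1, -0.6, -0.7]
width: 55.3
```

```bash
python3 -m crank '[[[0,0,0,0,0,-1],[0,0,0,0,0,-1],[0,0,0,0,0,-1],[0,0,0,0,0,-1],[0,0,0,0,0,-1],[0,0,0,0,0,-1],[0,0,0,0,0,-1],[0,0,0,0,0,-1],[0,0,0,0,0,-1],[0,0,0,0,0,-1],[0,0,0,0,0,0]]]'
cat > d.py <<'E'
from h import *
import sys
s=ctrl.read_state();R=Ro.from_euler('xyz',s["tool_rot"]).as_matrix()
d=np.array([float(a) for a in sys.argv[1:4]])-s["eef_pos"];print("units",np.round(R.T@d/30,2),"pos",np.round(s["eef_pos"],1),"rot",np.round(s["tool_rot"],3),"tilt fix(units rx,ry)",np.round((R.T@np.cross(R[:,2],[0,0,-1]))/np.radians(6),2)[:2],"j7",round(s["qpos"][6],2))
E
python3 d.py 466 -155 165
```

```text
clock: 8.7
eef_pos: [484.0, -118.0, 191.5]
tool_rot: [3.118, 0.001, 1.965]
force: [0.3, -0.2, 0.0]
width: 55.8
units [-0.91 -1.05  0.86] pos [ 484.  -118.   191.5] rot [3.118e+00 1.000e-03 1.965e+00] tilt fix(units rx,ry) [0.22 0.  ] j7 0.23
```

```bash
python3 -m crank '[[[-0.4,-0.45,0.3,0.2,0,0],[-0.4,-0.45,0.3,0,0,0],[-0.1,-0.13,0.25,0,0,0],[0,0,0,0,0,0],[0,0,0,0,0,0]]]'; python3 d.py 466 -155 140; python3 - <<'E'
from h import *
p=ctrl.get_image("wrist");save(p,"w5.png");np.save("w5.npy",p,allow_pickle=True)
for q in ["knob_grip"]:
    for r in ctrl.search_frame(q,p)[:2]:
        e=r["extent"];print(q,r["conf"],np.round(e),np.round(pix2w(p,e[0],e[1])))
E
```

```text
clock: 9.12
eef_pos: [465.2, -158.1, 162.6]
tool_rot: [-3.141, -0.0, 1.945]
force: [0.4, 0.7, 0.7]
width: 55.4
units [0.09 0.06 0.75] pos [ 465.2 -158.1  162.6] rot [-3.141 -0.     1.945] tilt fix(units rx,ry) [-0.01 -0.  ] j7 0.26
knob_grip 0.87 [286. 238.  90.  95.] [ 463. -149.  137.]
```

View pics/w5.png

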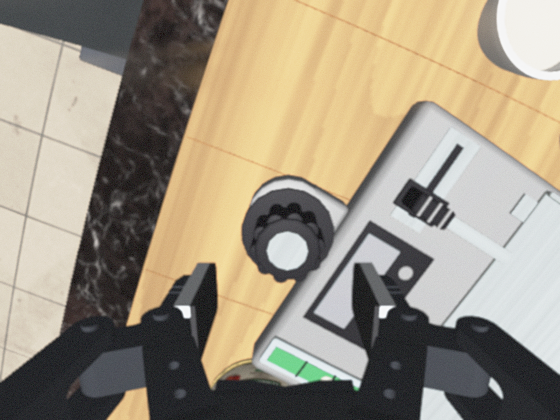

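```bash
python3 - <<'E'
from h import *
p=np.load("w5.npy",allow_pickle=True).item()
for uv in [(287,251),(272,251),(303,251)]: print(np.round(pix2w(p,*uv),1))
E
python3 d.py 465 -155 112
```

```text
[ 466.  -155.   137.5]
[ 459.3 -157.7  137.4]
[ 473.3 -152.1  137.7]
units [0.08 0.01 1.7 ] pos [ 465.6 -157.5  163. ] rot [-3.141  0.     1.947] tilt fix(units rx,ry) [-0.  0.] j7 0.26
```

```bash
python3 -m crank '[[[0.08,0.02,0.5,0,0,0],[0,0,0.5,0,0,0],[0,0,0.4,0,0,0],[0,0,0.1,0,0,0],[0,0,0,0,0,0]]]'; python3 d.py 466 -155 115
```

```text
clock: 9.63
eef_pos: [469.8, -151.8, 119.2]
tool_rot: [3.135, 0.003, 1.949]
force: [-0.6, -1.1, 0.1]
width: 55.2
units [-0.05 -0.16  0.14] pos [ 469.8 -151.8  119.2] rot [3.135e+00 3.000e-03 1.949e+00] tilt fix(units rx,ry) [0.07 0.03] j7 0.19
```

```bash
python3 -m crank '[[[-0.05,-0.16,0.07,0.07,0.03,0],[0,-0.02,0.07,0,0,0],[0,0,0,0,0,0]]]'; python3 d.py 466 -155 115
```

```text
clock: 9.88
eef_pos: [466.5, -154.7, 116.3]
tool_rot: [3.14, 0.001, 1.95]
force: [-0.2, -0.2, 0.5]
width: 55.3
units [-0.   -0.02  0.04] pos [ 466.5 -154.7  116.3] rot [3.14e+00 1.00e-03 1.95e+00] tilt fix(units rx,ry) [0.01 0.01] j7 0.2
```

Centred; close on the knob.

```bash
python3 -m crank '[[[0,0,0,0,0,0],[0,0,0,0,0,0],[0,0,0,0,0,0],[0,0,0,0,0,0],[0,0,0,0,0,0],[0,0,0,0,0,0]]]' 1;python3 -m crank '[[[0,0,0.1,0,0,0],[0,0,0.1,0,0,0],[0,0,0.1,0,0,0]]]'; python3 d.py 466 -155 112
```

```text
clock: 10.38
eef_pos: [466.2, -155.2, 117.8]
tool_rot: [3.14, 0.002, 1.949]
force: [-0.7, 0.6, -0.8]
width: 35.9
clock: 10.63
eef_pos: [466.9, -155.6, 112.9]
tool_rot: [3.14, 0.006, 1.948]
force: [-13.3, 2.7, 61.6]
width: 35.9
units [ 0.03 -0.02  0.03] pos [ 466.9 -155.6  112.9] rot [3.14  0.006 1.948] tilt fix(units rx,ry) [0.01 0.06] j7 0.19
```

```bash
python3 -m crank '[[[0,0,0,0,0,0],[0,0,0,0,0,0],[0,0,0,0,0,0]]]'; python3 d.py 466 -155 112; python3 - <<'E'
from h import *
for n in("top","side"):
    p=ctrl.get_image(n)
    for q in ["bubble","vial_mid"]: print(n,q,[(round(r["conf"],2),np.round(r["extent"],1).tolist()) for r in ctrl.search_frame(q,p)[:2]])
p=ctrl.get_image("wrist");print(ctrl.search_frame("bubble",p)[:1])
E
```

```text
clock: 10.88
eef_pos: [466.3, -155.2, 115.4]
tool_rot: [3.141, 0.009, 1.949]
force: [-1.1, -0.2, 2.6]
width: 36.0
units [ 0.01 -0.01  0.11] pos [ 466.3 -155.2  115.4] rot [3.141 0.009 1.949] tilt fix(units rx,ry) [0.01 0.08] j7 0.19
top bubble []
top vial_mid [(0.83, [263.6, 185.2, 100.5, 118.8]), (0.64, [326.4, 235.3, 41.0, 41.7])]
side bubble [(0.71, [261.8, 245.7, 167.5, 89.2])]
side vial_mid [(0.87, [261.8, 246.3, 166.3, 90.3])]
[]
```

```bash
python3 -m crank '[[[0,0,0.05,0,0.04,0],[0,0,0.04,0,0.04,0],[0,0,0.04,0,0,0]]]'; python3 d.py 466 -155 113
```

```text
clock: 11.53
eef_pos: [466.6, -155.4, 113.4]
tool_rot: [3.142, 0.001, 1.949]
force: [-5.4, 1.1, 22.9]
width: 36.4
units [ 0.02 -0.01  0.01] pos [ 466.6 -155.4  113.4] rot [3.142e+00 1.000e-03 1.949e+00] tilt fix(units rx,ry) [0.   0.01] j7 0.19
```

```bash
python3 -m crank '[[[0,0,0.035,0,0,1],[0,0,0.035,0,0,1],[0,0,0.035,0,0,1],[0,0,0.035,0,0,1],[0,0,0.035,0,0,1],[0,0,0.035,0,0,1],[0,0,0.035,0,0,0]]]'; python3 d.py 466 -155 113
```

```text
clock: 12.12
eef_pos: [466.8, -155.4, 113.5]
tool_rot: [3.138, 0.003, 1.29]
force: [-3.7, 0.7, 17.3]
width: 35.8
units [ 0.01 -0.03  0.02] pos [ 466.8 -155.4  113.5] rot [3.138e+00 3.000e-03 1.290e+00] tilt fix(units rx,ry) [0.03 0.03] j7 -0.27
```

```bash
python3 -m crank '[[[0,0,0.035,0.02,0.02,1],[0,0,0.035,0,0,1],[0,0,0.035,0,0,1],[0,0,0.035,0,0,1],[0,0,0.035,0,0,1],[0,0,0.035,0,0,1],[0,0,0.035,0,0,0],[0,0,0.035,0,0,0]]]'; python3 d.py 466 -155 113; python3 - <<'E'
from h import *
p=ctrl.get_image("wrist");save(p,"w6.png");print(ctrl.search_frame("bubble",p)[:1])
t=ctrl.get_image("top");np.save("t6.npy",t,allow_pickle=True)
a=cv2.resize(p["color"][:,:,::-1],(400,300));b=t["color"][200:250,270:315,::-1];b=cv2.resize(b,(270,300),interpolation=cv2.INTER_CUBIC);cv2.imwrite("pics/m6.png",np.hstack([a,b]))
E
```

```text
clock: 12.78
eef_pos: [467.0, -155.5, 113.5]
tool_rot: [3.137, -0.0, 0.632]
force: [-4.0, 0.6, 16.2]
width: 36.0
units [-0.02 -0.03  0.02] pos [ 467.  -155.5  113.5] rot [ 3.137 -0.     0.632] tilt fix(units rx,ry) [ 0.05 -0.  ] j7 -0.72
[{'extent': [518.4, 271.1, 27.7, 27.5], 'conf': 0.94}]
```

View pics/m6.png

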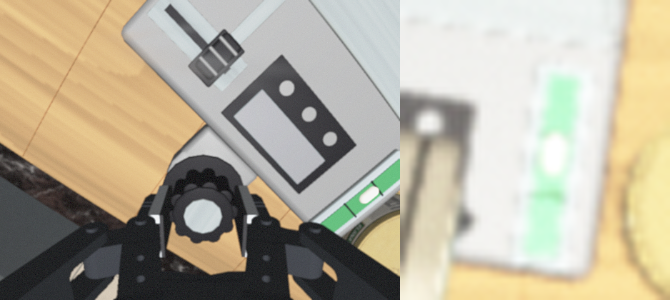

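```bash
cat > b.py <<'E'
from h import *
# rectify vial plane (z~94) to scale-aligned view, along-vial profile
def rect(p,name):
    c=p["color"]; r=[x for x in ctrl.search_frame("bubble",p) if x["extent"][2]<60]
    if not r: print("no bubble"); return
    e=r[0]["extent"]; o=pix2w(p,e[0],e[1],z=94); a=-0.2
    xs=np.array([np.cos(a),np.sin(a),0]);ys=np.array([-np.sin(a),np.cos(a),0])
    g=np.array([[w2pix(p,o+xs*u+ys*v) for v in np.arange(15,-15.1,-.25)] for u in np.arange(30,-30.1,-.25)],np.float32)
    m=cv2.remap(c,g[...,0],g[...,1],cv2.INTER_LINEAR);cv2.imwrite("pics/"+name,cv2.resize(m[:,:,::-1],None,fx=2,fy=2))
    print("centre",np.round(o,1),e)
    return m
if __name__=="__main__":
    import sys
    rect(ctrl.get_image("wrist"),sys.argv[1])
E
python3 b.py b1.png; python3 -c "
from h import *;print(ctrl.read_state()['force'],ctrl.read_state()['eef_pos'])"
```

```text
centre [ 529.6 -252.8   94. ] [517.4, 272.2, 26.3, 25.9]
[-3.67334419  1.65018602 16.46488805] [ 467.03709621 -155.61019818  113.51025178]
```

View pics/b1.png

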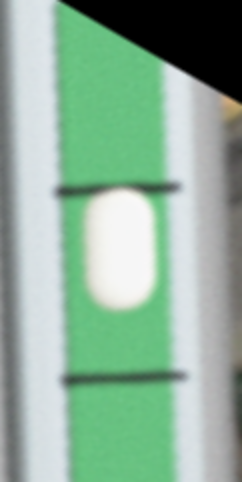

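```bash
python3 -m crank '[[[0,-0.02,0.035,0.03,0,1],[0,0,0.035,0,0,1],[0,0,0.035,0,0,1],[0,0,0.035,0,0,1],[0,0,0.035,0,0,1],[0,0,0.035,0,0,1],[0,0,0.035,0,0,0],[0,0,0.035,0,0,0],[0,0,0.035,0,0,0],[0,0,0.035,0,0,0],[0,0,0.035,0,0,0],[0,0,0.035,0,0,0]]]';python3 -m crank '[[[0,0,0.035,0,0,0],[0,0,0.035,0,0,0],[0,0,0.035,0,0,0],[0,0,0.035,0,0,0],[0,0,0.035,0,0,0]]]'; python3 d.py 466 -155 113;python3 b.py b2.png
```

```text
clock: 14.03
eef_pos: [467.2, -156.0, 113.5]
tool_rot: [-3.141, -0.006, -0.024]
force: [-3.5, 2.1, 16.5]
width: 35.8
clock: 14.45
eef_pos: [467.2, -156.0, 113.5]
tool_rot: [-3.14, -0.008, -0.022]
force: [-5.0, 0.8, 16.9]
width: 35.6
units [-0.04 -0.03  0.02] pos [ 467.2 -156.   113.5] rot [-3.14  -0.008 -0.022] tilt fix(units rx,ry) [-0.02 -0.08] j7 -1.15
centre [ 524.6 -251.5   94. ] [498.8, 134.8, 20.3, 35.7]
```

View pics/b2.png

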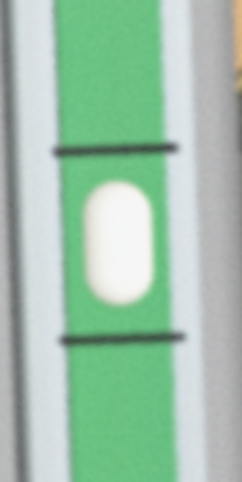

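```bash
python3 - <<'E'
from h import *
from b import rect
for i in range(4): p=ctrl.get_image("wrist")
rect(p,"b3.png");p=ctrl.get_image("top")
for q in ["portion_pot","tin","shaker","lock_grip"]:
    print(q,[(round(r["conf"],2),np.round(r["extent"]).tolist()) for r in ctrl.search_frame(q,p)[:2]])
s=ctrl.read_state();print(s["clock"],s["force"],s["eef_pos"],s["width"])
print(ctrl.finish_job())
E
```

```text
centre [ 525.2 -251.8   94. ] [499.6, 133.4, 21.0, 33.2]
portion_pot [(0.68, [185.0, 213.0, 31.0, 28.0])]
tin [(0.75, [324.0, 234.0, 38.0, 45.0])]
shaker [(0.62, [200.0, 176.0, 24.0, 27.0])]
lock_grip [(0.48, [242.0, 204.0, 4.0, 12.0])]
15.05 [-4.14831414  1.36693106 16.11928085] [ 467.21234678 -155.99694687  113.49802953] 35.91166945331914
the job is handed in; nothing more can be done
None
```

The scale is unlocked and level, and I handed the job in at about 15 s on the clock. The gripper is still holding the knob pressed down. The hand-in gives no verdict.

- **Lock:** I pushed the transport lock to its end stop with one finger until it resisted at about 12 N. The wrist picture then showed it at the right end of its slot. I pushed past the stop, so the scale shifted by roughly 10 mm; the limit is 40 mm.
- **Knob:** I gripped it, pressed it in and turned it about 2 rad clockwise in a single grip, with no regrip. The jaws were stopped on it at 36 mm and the steady downward push was 16 to 17 N. My first press briefly reached 62 N, under the 120 N wrist limit. I don't read the knob's travel directly; that it is engaged follows from the push and from the bubble moving as it turned.
- **Bubble:** The last close view showed it about 0.3 mm from the middle of the two lines and at rest. A detection about half a second later agreed to within 1 mm.
- **Pot, tin and shaker:** They were found within about 2 pixels (about 4 mm) of where they started.
- **One check that failed:** In the last top view the network's lock report (confidence 0.48) did not match the lock's place, probably because the arm was in the way. I relied on the earlier wrist picture instead.

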